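Lid the vacuum pot and hold its spring-return valve open

TASK

The sawn blanks are in the steel vacuum pot: take the loose metal lid by its black knob, set it down (not dropped) on the pot so that it sits seated and level with its step inside the mouth, and let go of it. Only then swing the spring-return valve's handle from shut (square across the pipe) a full quarter turn to open (in line with the pipe, pointing away from the pot), and keep holding it fully open against its spring: finish while still holding it there, because it snaps shut if let go. Leave the other things on the bench where they are.

Things in the scene. Friction and masses are not known exactly. Their poses are not given: they have to be found in the camera images.
- lid: Loose pot lid, about 0.6 kg, lying knob up: round aluminium plate 148 mm across, 10 mm thick, with a chamfered step 107 mm across and 8 mm deep under it and an upright black cylindrical knob 32 mm across, 36 mm tall, in the middle of its top, a small sight glass beside it. Origin: centre of the step's underside, z up; plate from z = 8 to 18 mm, knob from 18 to 54 mm.
- pot_rim (a point): Centre of the mouth of the fixed steel vacuum pot at the height of its rim's top, 148 mm above the bench. Pot 128 mm across (rim 134 mm), mouth 114 mm or more across; the blanks inside end 35 mm or more below the rim. Axes are the station's: -x its front, -y the way the pipe runs from pot to valve, z up. With the lid seated, the lid's origin is 8 mm below this point.
- station: The vacuum station, fixed: white board 18 mm thick carrying pot, pipe, valve and pump. Origin on the bench; -x front, z up. Pot axis at y = 100 mm, valve stem at y = -100 mm (both x = 0). Pipe along y, 80 mm above the bench, from the pot to y = -200 mm, then back (+x) to the pump behind the pot (top 160 mm above the bench). A dial gauge on the pipe at y = 20 mm, top 150 mm above the bench.
- valve_stem (a joint): Turn of the valve handle about its vertical stem, rad: 0 = shut (handle square to the pipe, pointing to the station's front), 1.571 = fully open at its stop (handle over the pipe, in line with it, pointing away from the pot). Opens counter-clockwise seen from above. A spring shuts it: 0.5 N m at shut, 0.9 N m at open.
- handle: Valve handle, a level steel bar with a black sleeve, 130 mm long from the stem axis. Origin on the stem axis at the handle's mid height (136 mm above the bench); x along the handle to its free end, z up. Sleeve from x = 45 to 130 mm, 22 mm wide, 16 mm high; 35 mm free below the sleeve. The handle's sides are free for a finger to push.
- tin: bystander: closed round tin of wood finish, 100 mm across, 115 mm tall; origin under its centre. It and the lid may stand on either side of the station
- plane: bystander: steel block plane 160 x 50 mm, 45 mm high, brass cap, lying on its sole; origin under its centre
- tape: bystander: tape measure about 80 x 42 mm, 70 mm high; origin under its centre
- blank_a: bystander: small sawn wood blank 130 x 22 x 22 mm; origin under its centre, x along it
- blank_b: bystander: small sawn wood blank, darker, 130 x 22 x 22 mm; origin under its centre, x along it
- spanner: bystander: small steel spanner 130 mm long lying flat on the station's board in front of the pipe; origin under it, x along it
- sander: bystander: cork sanding block 110 x 66 x 34 mm; origin under its centre
- jar: bystander: small screw-top jar 66 mm across, 80 mm tall; origin under its centre
Things that resemble listed ones, but are neither listed nor needed, are in the scene too. What is shaped like the lid but green is not meant.

How it is judged:
On the way, in this order (a step that is already met when the one before it is completed fails the run):
1. the lid sits seated and level on the pot, let go, with the valve still shut (horizontal distance between lid and pot_rim below 0.008 m and z of lid in the frame of pot_rim between -0.011 and -0.006 m and angle between lid's own z axis and vertical below 0.03 rad and contact force between the fingers and lid below 0.2 N and value of joint valve_stem below 0.2 rad), for 0.3 s.
2. the valve is fully open with the lid still seated (horizontal distance between lid and pot_rim below 0.008 m and z of lid in the frame of pot_rim between -0.011 and -0.006 m and angle between lid's own z axis and vertical below 0.03 rad and contact force between the fingers and lid below 0.2 N and value of joint valve_stem above 1.4 rad), for 0.3 s.
At the end, for the whole second after the job is handed in: The lid is seated on the pot (centred within 8 mm, step inside the mouth, tilted less than 1.7 degrees) and no longer touched by the gripper, and the robot is still holding the valve handle open, within 10 degrees of its full quarter turn, pressing on it with more than 1 N (all of step 2 and contact force between any of the fingers, the arm and handle above 1 N); the arm keeps its last pose, push and grip.
It fails at once if the lid is dropped (let go in the air more than 15 mm above its seat) (z of lid in the frame of pot_rim above 0.007 m and contact force between lid and anything else below 0.01 N).
It fails at once if the valve is opened before the lid is on the pot (value of joint valve_stem above 0.4 rad and distance between lid and pot_rim above 0.03 m).
It fails at once if another thing on the bench is shifted by more than 30 mm (distance of any of tin, plane, tape, blank_a, blank_b, spanner, sander, jar from where it was at the start of the episode above 0.03 m).
It also fails if it takes over 61 s, if anything falls off the work surface, if the arm or the gripper's body presses on something with over 40 N, if the wrist force passes 120 N, or if a joint passes its speed limit or range.

ROBOT

A 6-joint arm with a two-finger parallel gripper is mounted at the origin on the work surface. World frame = base frame: x ahead of the robot, y to its left, z up, the work surface at z = 0. Lengths are in m, angles in rad, forces in N, time in s.
With the tool pointing down it reaches from about 0.3 to 0.75 m from the base axis. Payload 8.5 kg.
Tool frame: the origin (TCP) lies on the centre line of the jaws, within the pads' length; the fingertips stand env.tip_extent ahead of it and the grasp point (between the pads) lies 11 mm behind it (env.tip_extent is the distance from the TCP to the fingertips, in m); z points along the fingers, y is the direction in which the jaws open and shut (so a half turn about z gives the same grasp; the last joint's range is limited). The gripper opens to 85 mm and grips with 20 to 120 N. Pads are 22 mm wide; open, the fingers measure 114 mm over their backs; the gripper's body (76 mm by 85 mm) begins 54 mm behind the grasp point. The pads swing forward as they close: fully open they stand 13 mm farther back than shut.
Start: joints at [-1.546, 0.381, 1.297, -0, 1.464, -0.215], TCP at [0.131, -0.534, 0.239] pointing down, gripper open.
Joint ranges: [-3.11, 3.11], [-0.89, 2.33], [0.22, 2.48], [-1.42, 4.56], [0.17, 2.85], [-2.88, 2.88]. Speed limits (rad/s): [2.39, 2.39, 3.14, 3.14, 3.14, 3.14].

INTERFACE

Orientations are given as a 3x3 rotation matrix whose columns are the frame's x, y, z axes.
In Python, from plant import telemetry, vision, workorder, env gives the robot as it stands. The module is installed in compiled form; this text tells all that it offers.
- The arm moves only by the tool carry_out, never from a script. Its argument "moves" is a list of rows, each an object of numbers: "x", "y", "z": the shift along the tool's x, y, z normalised to -1 to 1, where 1 is 0.25 m; "wx", "wy", "wz": the turn, a rotation vector about the tool's x, y, z normalised to -1 to 1, where 1 is 1.5 rad; "grip": the gripper command: -1 is shut, 1 is fully open, values between are in proportion. A call has 1 to 12 rows; each row shifts and turns the pose as measured when the row begins, along the tool's axes as they then stand; what a row does not reach is not made up. A row lasts 1/10 s, in which the tool goes at most 50 mm and 8.59 degrees, less where a joint would pass 70% of its speed; a pose out of reach is approached as far as the arm can. A call with a number of a shift or a turn outside -1 to 1 is refused whole. A call with a gripper value outside its range is refused whole. The fingers move at their own pace and stop on an object; the grip force is fixed at half the most. Time passes only in rows, so rows that do not move let the fingers close. It gives the time, the measured TCP pose, the force and the opening at its end, in the units of the state.
- telemetry.read_state(): the state, without advancing time (a new reading comes with each control period).
- vision.grab_frame(name): name is "scene" or "top" or "wrist"; returns the picture (400x640x3 uint8, blue, green, red); there is no depth.
- vision.camera_model(name): a dict with "fov_y" (degrees; the focal length in pixels is half the picture's height over the tangent of half this angle, whatever the lens; pixels are square), "cx", "cy" (the principal point, pixels), "pose" (4x4, takes a point from camera to world coordinates). Camera axes: x right, y up, looking along -z (the intrinsics and any distortion apply to the point x, -y, -z); pixel columns grow to the right and rows downward; lengths in m; the calibration is good to about 2 mm. The wrist camera is an equidistant fisheye: a pixel r from the principal point sees the ray r / f radians off the axis. A picture is of the moment at which its call begins: read the wrist's pose just before it. camera_model takes no time and is no camera call; for the wrist camera it gives the pose at the moment of the call.
- workorder.hand_in(): hands the job in, once; it reports no verdict.
The state is a dict: "t": time; "joint_positions": joint angles; "joint_velocities": joint speeds; "joint_torque": joint torques, N m; "position": TCP position; "orientation": TCP orientation; "wrist_force": force on the tool from outside, world axes, zero at the start; "moment": the same for the moment, N m; "opening": opening from 0.0 (shut) to 1.0 (fully open).
Only numpy, scipy, OpenCV 4.12 (cv2) and the standard library are available. Lean on these libraries where they do the work, as an engineer would, in place of code of your own. Each camera call takes 0.05 s, during which the arm holds its last target.

## Working session

There is one attempt and no reset: what is moved stays moved. The work goes in short steps, Python scripts to look and compute and a tool call to move; the robot and the scene stay as the last step left them, time stands still between calls to the robot, and variables do not carry over. Pictures are saved under pics/ and viewed, and the job is handed in when it is done.

Besides the shell and the picture viewer there is one more tool, called as name(argument=value, ...) on one line, values as JSON. carry_out: Moves the arm, as the interface text tells. Scaled input: -1 to 1 covers 0.25 m each way for a shift and 1.5 rad each way for a turn. Its arguments: {"type":"object","properties":{"moves":{"type":"array"}},"required":["moves"]}

```bash
mkdir -p pics; cat > h.py <<'E'
import numpy as np, cv2
from plant import telemetry, vision, workorder, env
def grab(n,f):
    m=vision.camera_model(n); im=vision.grab_frame(n); cv2.imwrite('pics/'+f,im); return im,m
def ray(m,u,v,fish=False):
    f=200/np.tan(np.radians(m['fov_y'])/2)
    a=(u-m['cx']);b=(v-m['cy'])
    if fish:
        r=np.hypot(a,b);th=r/f;d=np.array([np.sin(th)*a/r,-np.sin(th)*b/r,-np.cos(th)])
    else: d=np.array([a/f,-b/f,-1])
    P=np.array(m['pose']);return P[:3,3],P[:3,:3]@d
def at(m,u,v,z,fish=False):
    o,d=ray(m,u,v,fish);return o+d*(z-o[2])/d[2]
def proj(m,p):
    f=200/np.tan(np.radians(m['fov_y'])/2);P=np.array(m['pose']);c=P[:3,:3].T@(np.array(p)-P[:3,3])
    return m['cx']+f*c[0]/-c[2], m['cy']-f*c[1]/-c[2]
E
python3 - <<'E'
from h import *
for n in('scene','top','wrist'):
    im,m=grab(n,n+'0.png');print(n,im.shape,{k:np.round(v,3).tolist() if k=='pose' else v for k,v in m.items()})
s=telemetry.read_state();print(s);print(env.tip_extent)
E
```

```text
scene (400, 640, 3) {'fov_y': 44.0601981928242, 'cx': 318.95760820702276, 'cy': 201.04950890306685, 'pose': [[0.88, -0.277, 0.387, 1.158], [0.476, 0.512, -0.715, -1.156], [-0.0, 0.813, 0.582, 1.11], [0.0, 0.0, 0.0, 1.0]]}
top (400, 640, 3) {'fov_y': 47.392177678004245, 'cx': 322.6797755091104, 'cy': 200.63342428581797, 'pose': [[-0.007, 0.997, -0.081, 0.388], [-1.0, -0.007, -0.007, 0.086], [-0.008, 0.081, 0.997, 1.477], [0.0, 0.0, 0.0, 1.0]]}
wrist (400, 640, 3) {'fov_y': 65.70646984690485, 'cx': 325.3773268036343, 'cy': 200.91114645572242, 'pose': [[0.238, 0.937, 0.255, 0.195], [-0.971, 0.23, 0.062, -0.518], [-0.001, -0.262, 0.965, 0.373], [0.0, 0.0, 0.0, 1.0]]}
{'t': 0.15, 'joint_positions': array([-1.54629645e+00,  3.81082231e-01,  1.29800205e+00,  1.81542241e-05,
        1.46355768e+00, -2.15292462e-01]), 'joint_velocities': array([-7.53226093e-05,  2.31338700e-05, -2.85775109e-03,  6.37138636e-04,
       -6.05587878e-04, -1.07231613e-03]), 'joint_torque': array([ 1.29720735e-03, -4.48626995e+01, -2.31343442e+01, -1.82757794e-04,
        3.79429199e-03, -3.05045853e-05]), 'position': array([ 0.13062712, -0.53407286,  0.23886012]), 'orientation': array([[ 9.71387779e-01,  2.37499015e-01, -7.66075372e-06],
       [ 2.37498892e-01, -9.71387242e-01,  1.04943216e-03],
       [ 2.41797546e-04, -1.02122499e-03, -9.99999449e-01]]), 'wrist_force': array([-0.01449139, -0.94550453, -0.16382114]), 'moment': array([-0.05941301, -0.00441894, -0.01879839]), 'opening': 0.999628317196644}
0.008
```

View pics/top0.png

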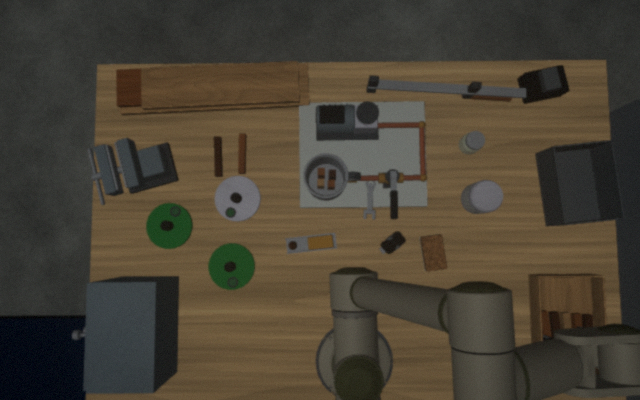

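View pics/scene0.png

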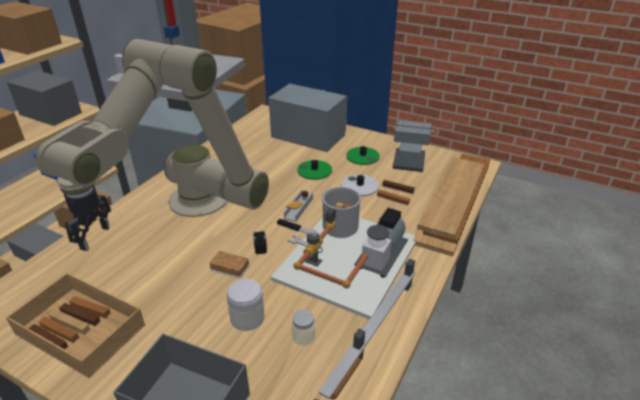

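```bash
python3 - <<'E'
import cv2
a=cv2.imread('pics/top0.png')
cv2.imwrite('pics/top0c.png',cv2.resize(a[60:330,140:560],None,fx=1.9,fy=1.9,interpolation=2))
E
python3 - <<'E'
import cv2
a=cv2.imread('pics/top0.png')
cv2.imwrite('pics/t0a.png',cv2.resize(a[160:240,200:360],None,fx=5,fy=5,interpolation=2))
cv2.imwrite('pics/t0b.png',cv2.resize(a[95:225,290:440],None,fx=4.5,fy=4.5,interpolation=2))
E
```

```text
(no output)
```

View pics/t0a.png

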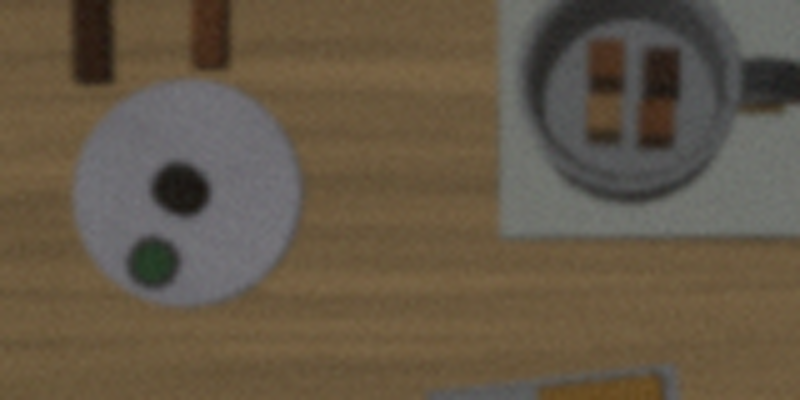

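View pics/t0b.png

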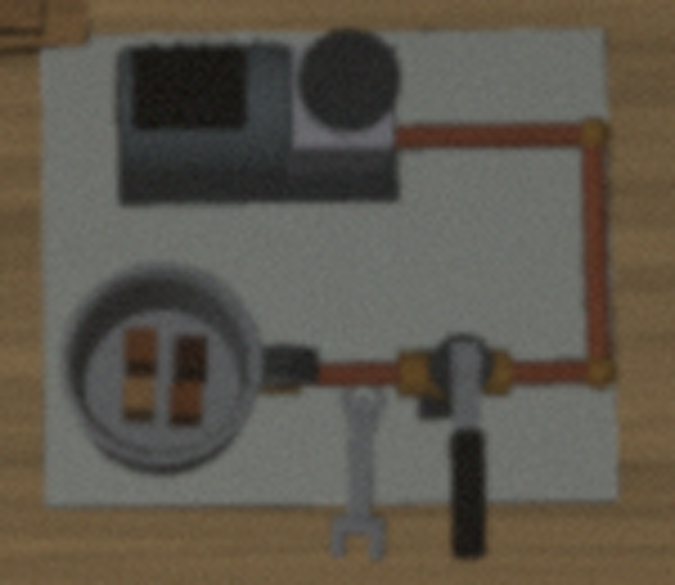

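```bash
python3 - <<'E'
from h import *
m=vision.camera_model('top')
b=lambda u,v:(290+u/4.5-.4,95+v/4.5-.4)
P=lambda u,v,z:at(m,*b(u,v),z).round(4)
for n,u,v,z in [('c1',41,48,.018),('c2',45,505,.018),('c3',617,500,.018),('c4',604,30,.018),('potmouth',162,362,.148),('stem',463,362,.14),('htip',467,556,.136),('stemhandlemid',468,430,.136)]: print(n,P(u,v,z))
print('lid',at(m,237,198,.018),at(m,235.8,197.4,.054))
print('blankends',at(m,218,137,.0),at(m,218.5,176,.02),at(m,242,173.5,.02))
E
```

```text
c1 [0.82   0.1725 0.018 ]
c2 [0.4872 0.1704 0.018 ]
c3 [ 0.4878 -0.2371  0.018 ]
c4 [ 0.8297 -0.2363  0.018 ]
potmouth [0.5714 0.0861 0.148 ]
stem [ 0.571  -0.1115  0.14  ]
htip [ 0.4438 -0.1122  0.136 ]
stemhandlemid [ 0.5266 -0.1145  0.136 ]
lid [0.51708646 0.3719173  0.018     ] [0.51582204 0.36864893 0.054     ]
blankends [0.72095469 0.43989755 0.        ] [0.58864466 0.43195273 0.02      ] [0.59619786 0.35604312 0.02      ]
```

carry_out(moves=[{"wz": 0.08,"x": 0.08,"y": -0.06,"grip": 1},{"wz": 0.08,"x": 0.1,"y": -0.1,"grip": 1},{"x": 0.14,"y": -0.14,"grip": 1},{"x": 0.14,"y": -0.14,"grip": 1},{"x": 0.14,"y": -0.14,"grip": 1},{"x": 0.14,"y": -0.14,"grip": 1},{"x": 0.14,"y": -0.14,"grip": 1},{"x": 0.14,"y": -0.14,"grip": 1}])

```text
$.moves[0]: bad value
```

carry_out(moves=[{"x": 0.08,"y": -0.06,"z": 0,"wx": 0,"wy": 0,"wz": 0.08,"grip": 1},{"x": 0.1,"y": -0.1,"z": 0,"wx": 0,"wy": 0,"wz": 0.08,"grip": 1},{"x": 0.14,"y": -0.14,"z": 0,"wx": 0,"wy": 0,"wz": 0,"grip": 1},{"x": 0.14,"y": -0.14,"z": 0,"wx": 0,"wy": 0,"wz": 0,"grip": 1},{"x": 0.14,"y": -0.14,"z": 0,"wx": 0,"wy": 0,"wz": 0,"grip": 1},{"x": 0.14,"y": -0.14,"z": 0,"wx": 0,"wy": 0,"wz": 0,"grip": 1},{"x": 0.14,"y": -0.14,"z": 0,"wx": 0,"wy": 0,"wz": 0,"grip": 1},{"x": 0.14,"y": -0.14,"z": 0,"wx": 0,"wy": 0,"wz": 0,"grip": 1}])

```text
t: 0.95
position: [0.3816, -0.277, 0.2369]
orientation: [[1.0, -0.021, -0.001], [-0.021, -1.0, 0.004], [-0.001, -0.004, -1.0]]
wrist_force: [-0.0, -0.8, -0.8]
opening: 0.999
```

carry_out(moves=[{"x": 0.04,"y": -0.19,"z": -0.01,"wx": 0,"wy": 0,"wz": -0.014,"grip": 1},{"x": 0.04,"y": -0.19,"z": 0,"wx": 0,"wy": 0,"wz": 0,"grip": 1},{"x": 0.04,"y": -0.19,"z": 0,"wx": 0,"wy": 0,"wz": 0,"grip": 1},{"x": 0.04,"y": -0.19,"z": 0,"wx": 0,"wy": 0,"wz": 0,"grip": 1},{"x": 0.04,"y": -0.19,"z": 0,"wx": 0,"wy": 0,"wz": 0,"grip": 1},{"x": 0.04,"y": -0.19,"z": 0,"wx": 0,"wy": 0,"wz": 0,"grip": 1},{"x": 0.04,"y": -0.19,"z": 0,"wx": 0,"wy": 0,"wz": 0,"grip": 1},{"x": 0.04,"y": -0.19,"z": 0,"wx": 0,"wy": 0,"wz": 0,"grip": 1},{"x": 0.04,"y": -0.19,"z": 0,"wx": 0,"wy": 0,"wz": 0,"grip": 1},{"x": 0.04,"y": -0.19,"z": 0,"wx": 0,"wy": 0,"wz": 0,"grip": 1},{"x": 0.04,"y": -0.19,"z": 0,"wx": 0,"wy": 0,"wz": 0,"grip": 1},{"x": 0,"y": 0,"z": 0,"wx": 0,"wy": 0,"wz": 0,"grip": 1}])

```text
t: 2.15
position: [0.4928, 0.2663, 0.2397]
orientation: [[1.0, 0.007, -0.002], [0.007, -1.0, 0.005], [-0.002, -0.005, -1.0]]
wrist_force: [-0.5, -2.9, -0.4]
opening: 0.999
```

```bash
python3 - <<'E'
from h import *
print(telemetry.read_state()['joint_positions'].round(3),telemetry.read_state()['position'].round(4))
im,m=grab('wrist','w1.png');np.save('w1.npy',m['pose'])
E
```

```text
[0.282 0.398 1.268 0.005 1.476 1.845] [0.4928 0.2663 0.2397]
```

View pics/w1.png

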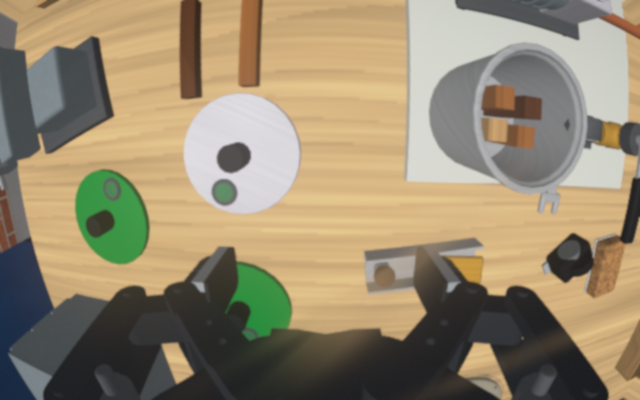

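```bash
python3 - <<'E'
import cv2
a=cv2.imread('pics/w1.png')
cv2.imwrite('pics/w1a.png',cv2.resize(a[85:225,170:310],None,fx=4.2,fy=4.2,interpolation=2))
cv2.imwrite('pics/w1b.png',cv2.resize(a[30:205,420:640],None,fx=3.4,fy=3.4,interpolation=2))
E
```

```text
(no output)
```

View pics/w1a.png

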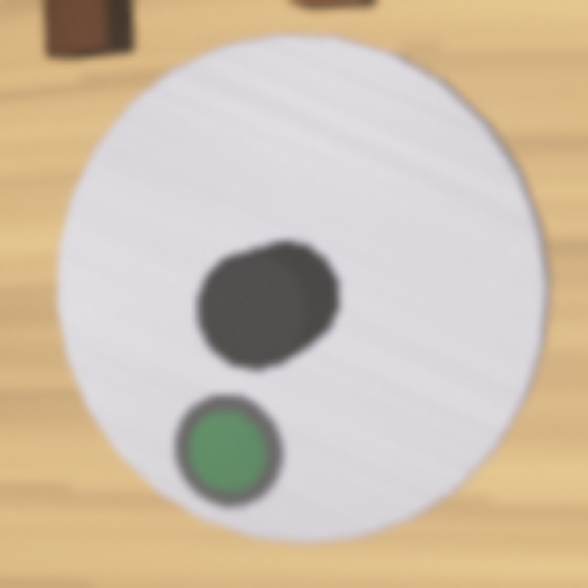

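View pics/w1b.png

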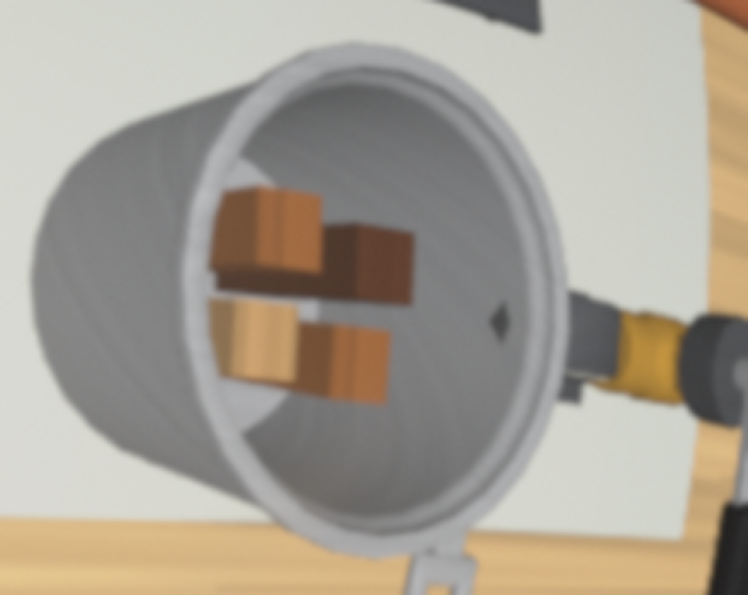

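```bash
python3 - <<'E'
from h import *
from scipy.optimize import least_squares
m=vision.camera_model('wrist'); m['pose']=np.load('w1.npy')
def fit(pts,o,s,z):
    W=np.array([at(m,o[0]+(u+.5)/s-.5,o[1]+(v+.5)/s-.5,z,True)[:2] for u,v in pts])
    r=least_squares(lambda p:np.hypot(*(W-p[:2]).T)-p[2],[*W.mean(0),.07]);print(r.x.round(4),r.fun.round(4))
fit([(58,282),(543,282),(305,36),(310,543),(130,110),(125,455),(480,450)],(170,85),4.2,.018)
fit([(197,305),(252,368),(225,262),(215,345)],(170,85),4.2,.054)
fit([(183,280),(360,43),(567,300),(378,555),(500,117),(520,455),(225,455)],(420,30),3.4,.148)
print(at(m,170+252/4.2,85+310/4.2,.054,True))
E
```

```text
[0.5179 0.3717 0.0724] [ 0.0003  0.0006  0.0004  0.0013 -0.0006 -0.0005 -0.0016]
[0.518  0.3706 0.0147] [ 0.0007  0.0003 -0.0003 -0.0007]
[0.5725 0.0882 0.0654] [-0.0005 -0.0004  0.0015  0.0008  0.0001 -0.0021  0.0005]
[0.51769389 0.37035887 0.054     ]
```

carry_out(moves=[{"x": 0.04,"y": -0.15,"z": 0,"wx": 0,"wy": 0,"wz": 0,"grip": 1},{"x": 0.04,"y": -0.15,"z": 0,"wx": 0,"wy": 0,"wz": 0,"grip": 1},{"x": 0.03,"y": -0.12,"z": 0.1,"wx": 0,"wy": 0,"wz": 0,"grip": 1},{"x": 0,"y": 0,"z": 0.16,"wx": 0,"wy": 0,"wz": 0,"grip": 1},{"x": 0,"y": 0,"z": 0.1,"wx": 0,"wy": 0,"wz": 0,"grip": 1},{"x": 0,"y": 0,"z": 0,"wx": 0,"wy": 0,"wz": 0,"grip": 1}])

```text
t: 2.8
position: [0.5213, 0.3673, 0.1472]
orientation: [[1.0, -0.0, -0.002], [-0.0, -1.0, 0.002], [-0.002, -0.002, -1.0]]
wrist_force: [0.2, -0.7, 0.0]
opening: 0.995
```

```bash
python3 - <<'E'
from h import *
s=telemetry.read_state();print(s['position'].round(4),s['orientation'].round(4))
im,m=grab('wrist','w2.png');np.save('w2.npy',m['pose'])
E
```

```text
[0.5213 0.3673 0.1472] [[ 1.0e+00 -4.0e-04 -2.5e-03]
 [-4.0e-04 -1.0e+00  1.9e-03]
 [-2.5e-03 -1.9e-03 -1.0e+00]]
```

View pics/w2.png

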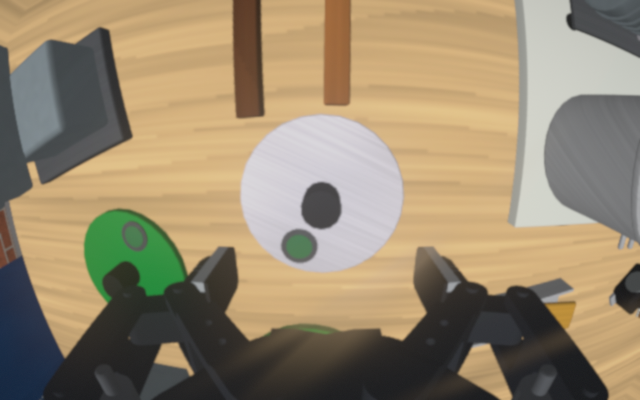

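```bash
python3 - <<'E'
from h import *
from scipy.optimize import least_squares
m=vision.camera_model('wrist'); m['pose']=np.load('w2.npy')
W=np.array([at(m,u,v,.018,True)[:2] for u,v in [(241,193),(403,193),(322,114),(322,272)]])
r=least_squares(lambda p:np.hypot(*(W-p[:2]).T)-p[2],[*W.mean(0),.07]);print(r.x.round(4),r.fun.round(4))
print(at(m,321,210,.054,True))
E
```

```text
[0.518  0.3713 0.073 ] [-0.0002 -0.0002  0.0002  0.0002]
[0.51822179 0.37139062 0.054     ]
```

carry_out(moves=[{"x": -0.013,"y": -0.016,"z": 0.12,"wx": 0,"wy": 0,"wz": 0,"grip": 1},{"x": 0,"y": 0,"z": 0.16,"wx": 0,"wy": 0,"wz": 0,"grip": 1},{"x": 0,"y": 0,"z": 0.1,"wx": 0,"wy": 0,"wz": 0,"grip": 1},{"x": 0,"y": 0,"z": 0.04,"wx": 0,"wy": 0,"wz": 0,"grip": 1},{"x": 0,"y": 0,"z": 0,"wx": 0,"wy": 0,"wz": 0,"grip": 1}])

```text
t: 3.35
position: [0.5252, 0.3698, 0.0522]
orientation: [[1.0, -0.006, 0.015], [-0.006, -1.0, 0.009], [0.015, -0.009, -1.0]]
wrist_force: [-0.2, 0.1, 0.5]
opening: 1.0
```

carry_out(moves=[{"x": -0.028,"y": -0.006,"z": 0.02,"wx": -0.006,"wy": -0.01,"wz": 0,"grip": 1},{"x": 0,"y": 0,"z": 0.0,"wx": 0,"wy": 0,"wz": 0,"grip": 1}])

```text
t: 3.55
position: [0.5194, 0.3716, 0.0504]
orientation: [[1.0, -0.007, 0.004], [-0.007, -1.0, 0.002], [0.004, -0.002, -1.0]]
wrist_force: [-0.5, -0.1, 0.9]
opening: 0.999
```

carry_out(moves=[{"x": -0.006,"y": 0,"z": 0.04,"wx": -0.001,"wy": -0.003,"wz": 0,"grip": 1},{"x": -0.004,"y": 0,"z": 0.03,"wx": 0,"wy": -0.002,"wz": 0,"grip": 1},{"x": 0,"y": 0,"z": 0.01,"wx": 0,"wy": 0,"wz": 0,"grip": 1}])

```text
t: 3.85
position: [0.5177, 0.3723, 0.0316]
orientation: [[1.0, -0.006, -0.0], [-0.006, -1.0, 0.002], [-0.0, -0.002, -1.0]]
wrist_force: [-0.5, 0.2, 1.0]
opening: 1.0
```

carry_out(moves=[{"x": 0,"y": 0,"z": -0.006,"wx": 0,"wy": 0,"wz": 0,"grip": -1},{"x": 0,"y": 0,"z": 0,"wx": 0,"wy": 0,"wz": 0,"grip": -1},{"x": 0,"y": 0,"z": 0,"wx": 0,"wy": 0,"wz": 0,"grip": -1},{"x": 0,"y": 0,"z": 0,"wx": 0,"wy": 0,"wz": 0,"grip": -1},{"x": 0,"y": 0,"z": 0,"wx": 0,"wy": 0,"wz": 0,"grip": -1},{"x": 0,"y": 0,"z": 0,"wx": 0,"wy": 0,"wz": 0,"grip": -1},{"x": 0,"y": 0,"z": 0,"wx": 0,"wy": 0,"wz": 0,"grip": -1}])

```text
t: 4.55
position: [0.5177, 0.3724, 0.0332]
orientation: [[1.0, -0.006, -0.0], [-0.006, -1.0, 0.002], [-0.0, -0.002, -1.0]]
wrist_force: [0.3, 0.6, -0.6]
opening: 0.351
```

carry_out(moves=[{"x": 0,"y": 0,"z": -0.04,"wx": 0,"wy": 0,"wz": 0,"grip": -1},{"x": 0,"y": 0,"z": -0.08,"wx": 0,"wy": 0,"wz": 0,"grip": -1},{"x": 0,"y": 0,"z": -0.1,"wx": 0,"wy": 0,"wz": 0,"grip": -1},{"x": 0,"y": 0,"z": -0.1,"wx": 0,"wy": 0,"wz": 0,"grip": -1},{"x": 0,"y": 0,"z": -0.1,"wx": 0,"wy": 0,"wz": 0,"grip": -1},{"x": 0,"y": 0,"z": -0.1,"wx": 0,"wy": 0,"wz": 0,"grip": -1},{"x": 0,"y": 0,"z": -0.1,"wx": 0,"wy": 0,"wz": 0,"grip": -1},{"x": 0,"y": 0,"z": -0.1,"wx": 0,"wy": 0,"wz": 0,"grip": -1},{"x": 0,"y": 0,"z": -0.1,"wx": 0,"wy": 0,"wz": 0,"grip": -1},{"x": 0,"y": 0,"z": -0.1,"wx": 0,"wy": 0,"wz": 0,"grip": -1}])

```text
t: 5.55
position: [0.5141, 0.37, 0.2672]
orientation: [[1.0, -0.006, -0.021], [-0.006, -1.0, -0.007], [-0.02, 0.007, -1.0]]
wrist_force: [-0.2, 0.4, -5.0]
opening: 0.353
```

```bash
python3 - <<'E'
from h import *
s=telemetry.read_state();print(s['position'].round(4),s['orientation'].round(4))
im,m=grab('wrist','w3.png');np.save('w3.npy',m['pose'])
E
```

```text
[0.5141 0.37   0.2672] [[ 0.9998 -0.0063 -0.0205]
 [-0.0064 -1.     -0.0074]
 [-0.0205  0.0075 -0.9998]]
```

View pics/w3.png

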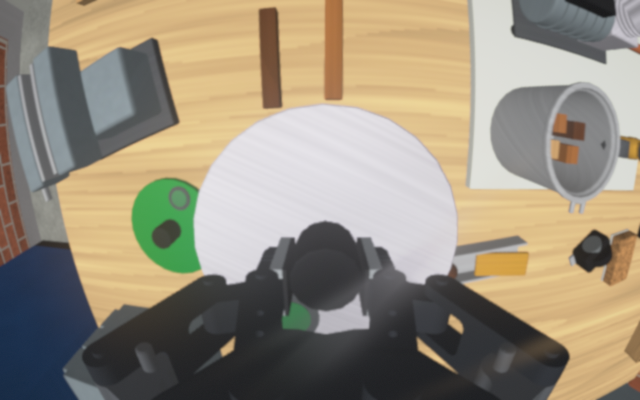

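carry_out(moves=[{"x": 0.02,"y": 0.08,"z": 0,"wx": 0.005,"wy": 0.014,"wz": 0,"grip": -1},{"x": 0.03,"y": 0.12,"z": 0,"wx": 0,"wy": 0,"wz": 0,"grip": -1},{"x": 0.03,"y": 0.12,"z": 0,"wx": 0,"wy": 0,"wz": 0,"grip": -1},{"x": 0.02,"y": 0.1,"z": 0,"wx": 0,"wy": 0,"wz": 0,"grip": -1},{"x": 0,"y": 0,"z": 0,"wx": 0,"wy": 0,"wz": 0,"grip": -1},{"x": 0,"y": 0,"z": 0,"wx": 0,"wy": 0,"wz": 0,"grip": -1}])

```text
t: 6.2
position: [0.5378, 0.2618, 0.2696]
orientation: [[1.0, -0.005, 0.004], [-0.005, -1.0, 0.003], [0.004, -0.003, -1.0]]
wrist_force: [0.1, -0.7, -5.0]
opening: 0.355
```

```bash
python3 - <<'E'
from h import *
s=telemetry.read_state();print(s['position'].round(4),s['orientation'].round(4))
im,m=grab('wrist','w4.png');np.save('w4.npy',m['pose'])
cv2.imwrite('pics/w4b.png',cv2.resize(im[60:260,400:640],None,fx=3,fy=3,interpolation=2))
E
```

```text
[0.5378 0.2618 0.2696] [[ 1.     -0.0046  0.0041]
 [-0.0046 -1.      0.003 ]
 [ 0.0041 -0.003  -1.    ]]
```

View pics/w4b.png

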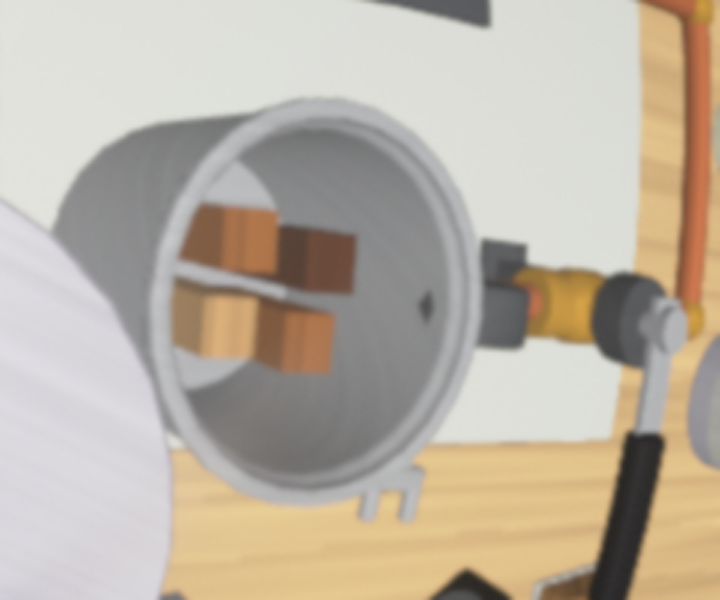

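```bash
python3 - <<'E'
from h import *
from scipy.optimize import least_squares
m=vision.camera_model('wrist'); m['pose']=np.load('w4.npy')
def fit(pts,z):
    W=np.array([at(m,400+(u+.5)/3-.5,60+(v+.5)/3-.5,z,True)[:2] for u,v in pts])
    for R in(None,.067):
        r=least_squares(lambda p:np.hypot(*(W-p[:2]).T)-(R or p[2]),[*W.mean(0),.07]);print(r.x.round(4),r.fun.round(4))
fit([(151,300),(322,98),(480,290),(305,504),(430,155),(435,430),(203,168),(195,437)],.148)
print(at(m,400+665/3,60+325/3,.145,True))
# project rim
E
```

```text
[0.5723 0.087  0.065 ] [ 0.0013  0.0007  0.0004  0.0004 -0.0012  0.0003 -0.0004 -0.0016]
[0.5722 0.0868 0.07  ] [-0.0005 -0.0012 -0.0018 -0.0018 -0.0032 -0.002  -0.0022 -0.0036]
[ 0.57459317 -0.10343911  0.145     ]
```

carry_out(moves=[{"x": 0.02,"y": 0.08,"z": 0,"wx": -0.002,"wy": -0.003,"wz": 0,"grip": -1},{"x": 0.025,"y": 0.12,"z": 0,"wx": 0,"wy": 0,"wz": 0,"grip": -1},{"x": 0.025,"y": 0.12,"z": 0,"wx": 0,"wy": 0,"wz": 0,"grip": -1},{"x": 0.025,"y": 0.12,"z": 0,"wx": 0,"wy": 0,"wz": 0,"grip": -1},{"x": 0.025,"y": 0.12,"z": 0,"wx": 0,"wy": 0,"wz": 0,"grip": -1},{"x": 0.01,"y": 0.06,"z": 0,"wx": 0,"wy": 0,"wz": 0,"grip": -1},{"x": 0,"y": 0,"z": 0,"wx": 0,"wy": 0,"wz": 0,"grip": -1},{"x": 0,"y": 0,"z": 0,"wx": 0,"wy": 0,"wz": 0,"grip": -1}])

```text
t: 7.05
position: [0.5692, 0.1096, 0.2665]
orientation: [[1.0, 0.007, -0.005], [0.007, -1.0, 0.002], [-0.005, -0.002, -1.0]]
wrist_force: [0.5, -0.3, -5.0]
opening: 0.355
```

carry_out(moves=[{"x": 0.01,"y": 0.08,"z": 0.04,"wx": -0.001,"wy": 0.003,"wz": 0,"grip": -1},{"x": 0,"y": 0.02,"z": 0.08,"wx": 0,"wy": 0,"wz": 0,"grip": -1},{"x": 0,"y": 0,"z": 0.08,"wx": 0,"wy": 0,"wz": 0,"grip": -1},{"x": 0,"y": 0,"z": 0.06,"wx": 0,"wy": 0,"wz": 0,"grip": -1},{"x": 0,"y": 0,"z": 0,"wx": 0,"wy": 0,"wz": 0,"grip": -1}])

```text
t: 7.55
position: [0.571, 0.0916, 0.2]
orientation: [[1.0, 0.015, 0.001], [0.015, -1.0, 0.002], [0.002, -0.002, -1.0]]
wrist_force: [-1.3, 0.0, -5.4]
opening: 0.358
```

carry_out(moves=[{"x": 0.005,"y": 0.022,"z": 0.02,"wx": -0.001,"wy": -0.001,"wz": 0,"grip": -1},{"x": 0,"y": 0.002,"z": 0.02,"wx": 0,"wy": 0,"wz": 0,"grip": -1},{"x": 0,"y": 0,"z": 0,"wx": 0,"wy": 0,"wz": 0,"grip": -1}])

```text
t: 7.85
position: [0.573, 0.0873, 0.191]
orientation: [[1.0, 0.018, 0.003], [0.018, -1.0, 0.001], [0.003, -0.001, -1.0]]
wrist_force: [-0.4, -0.6, -5.5]
opening: 0.355
```

```bash
python3 - <<'E'
from h import *
s=telemetry.read_state();print(s['position'].round(4),s['orientation'].round(4),s['wrist_force'])
im,m=grab('scene','s5.png');
cv2.imwrite('pics/s5b.png',cv2.resize(im[150:300,260:420],None,fx=4,fy=4,interpolation=2))
im,m=grab('top','t5.png');
cv2.imwrite('pics/t5b.png',cv2.resize(im[95:225,290:440],None,fx=4,fy=4,interpolation=2))
E
```

```text
[0.573  0.0873 0.191 ] [[ 0.9998  0.0184  0.0025]
 [ 0.0184 -0.9998  0.0011]
 [ 0.0025 -0.001  -1.    ]] [-0.35690579 -0.59527337 -5.47358891]
```

View pics/s5b.png

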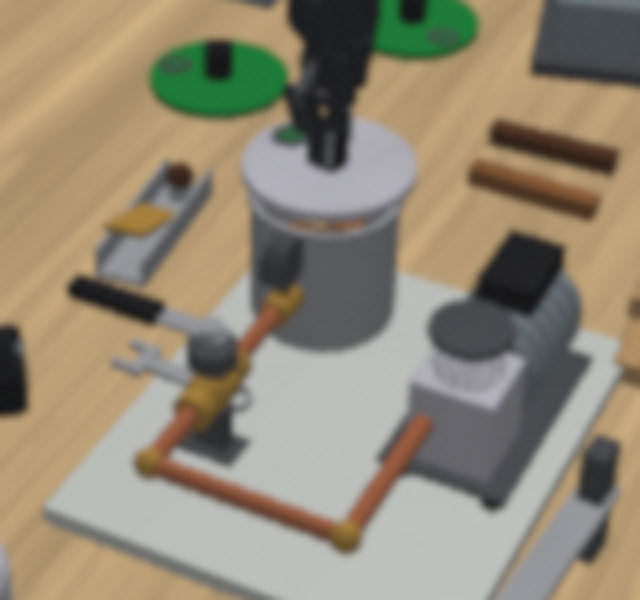

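View pics/t5b.png

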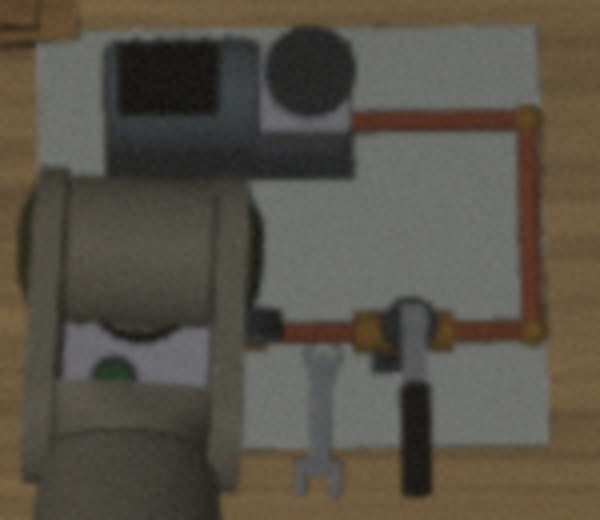

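carry_out(moves=[{"x": -0.003,"y": 0,"z": 0.02,"wx": 0,"wy": -0.002,"wz": 0,"grip": -1},{"x": 0,"y": 0,"z": 0.02,"wx": 0,"wy": 0,"wz": 0,"grip": -1},{"x": 0,"y": 0,"z": 0.01,"wx": 0,"wy": 0,"wz": 0,"grip": -1},{"x": 0,"y": 0,"z": 0.0,"wx": 0,"wy": 0,"wz": 0,"grip": -1}])

```text
t: 8.35
position: [0.5726, 0.0872, 0.1789]
orientation: [[1.0, 0.018, 0.002], [0.018, -1.0, 0.001], [0.002, -0.001, -1.0]]
wrist_force: [0.3, 0.0, -5.4]
opening: 0.361
```

carry_out(moves=[{"x": 0,"y": 0,"z": 0.018,"wx": 0,"wy": -0.001,"wz": 0,"grip": -1},{"x": 0,"y": 0,"z": 0.012,"wx": 0,"wy": 0,"wz": 0,"grip": -1},{"x": 0,"y": 0,"z": 0.0,"wx": 0,"wy": 0,"wz": 0,"grip": -1}])

```text
t: 8.65
position: [0.573, 0.0871, 0.1738]
orientation: [[1.0, 0.018, 0.004], [0.018, -1.0, 0.0], [0.004, -0.0, -1.0]]
wrist_force: [0.4, 0.5, -4.6]
opening: 0.356
```

carry_out(moves=[{"x": -0.002,"y": 0,"z": 0.01,"wx": 0,"wy": -0.002,"wz": 0,"grip": -1},{"x": 0,"y": 0,"z": 0.008,"wx": 0,"wy": 0,"wz": 0,"grip": -1}])

```text
t: 8.85
position: [0.5733, 0.0871, 0.1733]
orientation: [[1.0, 0.018, 0.006], [0.018, -1.0, -0.0], [0.006, 0.0, -1.0]]
wrist_force: [-9.1, -0.5, 14.7]
opening: 0.355
```

carry_out(moves=[{"x": 0,"y": 0,"z": -0.002,"wx": 0,"wy": 0,"wz": 0,"grip": 0.2},{"x": 0,"y": 0,"z": 0,"wx": 0,"wy": 0,"wz": 0,"grip": 1},{"x": 0,"y": 0,"z": 0,"wx": 0,"wy": 0,"wz": 0,"grip": 1},{"x": 0,"y": 0,"z": 0,"wx": 0,"wy": 0,"wz": 0,"grip": 1},{"x": 0,"y": 0,"z": 0,"wx": 0,"wy": 0,"wz": 0,"grip": 1},{"x": 0,"y": 0,"z": 0,"wx": 0,"wy": 0,"wz": 0,"grip": 1}])

```text
t: 9.45
position: [0.5745, 0.087, 0.1746]
orientation: [[1.0, 0.018, 0.01], [0.018, -1.0, -0.0], [0.01, 0.0, -1.0]]
wrist_force: [-0.8, 0.5, -0.2]
opening: 0.999
```

carry_out(moves=[{"x": 0,"y": 0,"z": -0.04,"wx": 0,"wy": 0,"wz": 0,"grip": 1},{"x": 0,"y": 0,"z": -0.08,"wx": 0,"wy": 0,"wz": 0,"grip": 1},{"x": 0,"y": 0,"z": -0.12,"wx": 0,"wy": 0,"wz": 0,"grip": 1},{"x": 0,"y": 0,"z": -0.08,"wx": 0,"wy": 0,"wz": 0,"grip": 1},{"x": 0,"y": 0,"z": 0,"wx": 0,"wy": 0,"wz": 0,"grip": 1}])

```text
t: 9.95
position: [0.5736, 0.087, 0.2595]
orientation: [[1.0, 0.018, 0.01], [0.018, -1.0, -0.0], [0.01, 0.0, -1.0]]
wrist_force: [-0.1, -0.4, -0.7]
opening: 1.001
```

```bash
python3 - <<'E'
from h import *
s=telemetry.read_state();print(s['t'],s['position'].round(4),s['orientation'].round(4),s['wrist_force'])
im,m=grab('wrist','w6.png');np.save('w6.npy',m['pose'])
im,m=grab('scene','s6.png');
cv2.imwrite('pics/s6b.png',cv2.resize(im[150:300,260:420],None,fx=4,fy=4,interpolation=2))
E
```

```text
9.95 [0.5736 0.087  0.2595] [[ 9.998e-01  1.810e-02  9.600e-03]
 [ 1.810e-02 -9.998e-01 -2.000e-04]
 [ 9.600e-03  4.000e-04 -1.000e+00]] [-0.13658933 -0.37362125 -0.65797985]
```

View pics/s6b.png

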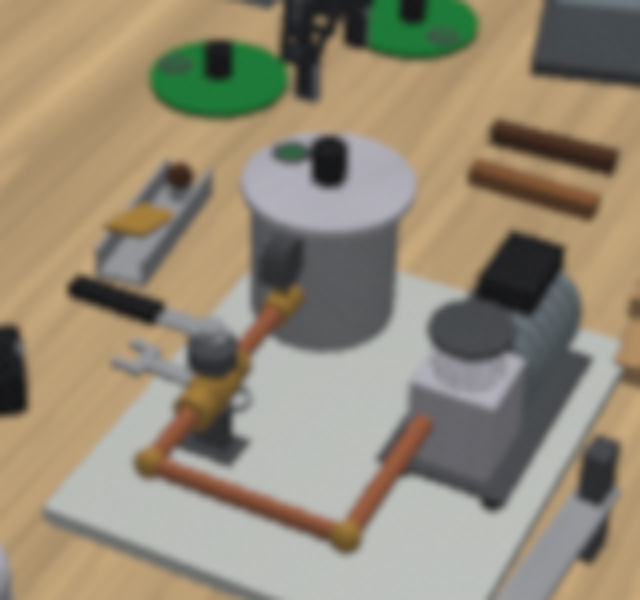

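View pics/w6.png

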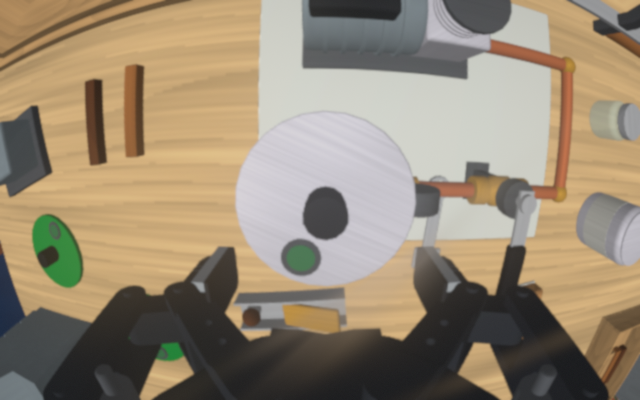

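carry_out(moves=[{"x": -0.08,"y": 0.1,"z": 0,"wx": 0,"wy": -0.006,"wz": 0.012,"grip": -1},{"x": -0.1,"y": 0.13,"z": 0,"wx": 0,"wy": 0,"wz": 0,"grip": -1},{"x": -0.1,"y": 0.13,"z": 0,"wx": 0,"wy": 0,"wz": 0,"grip": -1},{"x": -0.1,"y": 0.13,"z": 0,"wx": 0,"wy": 0,"wz": 0,"grip": -1},{"x": -0.04,"y": 0.06,"z": 0,"wx": 0,"wy": 0,"wz": 0,"grip": -1},{"x": 0,"y": 0,"z": 0,"wx": 0,"wy": 0,"wz": 0,"grip": -1},{"x": 0,"y": 0,"z": 0,"wx": 0,"wy": 0,"wz": 0,"grip": -1}])

```text
t: 10.75
position: [0.4615, -0.0538, 0.2481]
orientation: [[1.0, 0.001, -0.019], [0.001, -1.0, 0.004], [-0.019, -0.004, -1.0]]
wrist_force: [0.4, -0.2, 0.1]
opening: -0.0
```

```bash
python3 - <<'E'
from h import *
s=telemetry.read_state();print(s['t'],s['position'].round(4),s['orientation'].round(4),s['wrist_force'])
im,m=grab('wrist','w7.png');np.save('w7.npy',m['pose'])
E
```

```text
10.75 [ 0.4615 -0.0538  0.2481] [[ 9.998e-01  5.000e-04 -1.940e-02]
 [ 6.000e-04 -1.000e+00  4.300e-03]
 [-1.940e-02 -4.300e-03 -9.998e-01]] [ 0.37257386 -0.19156675  0.14818514]
```

View pics/w7.png

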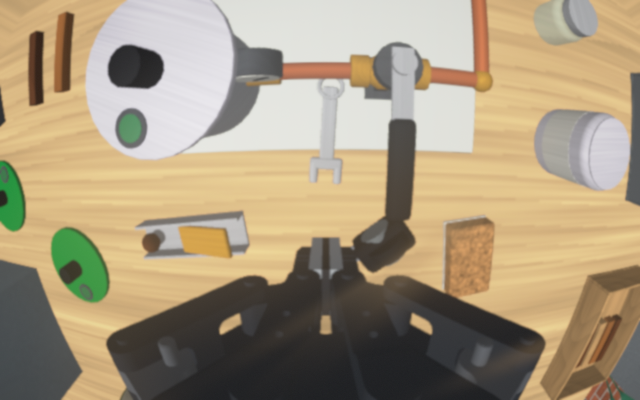

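```bash
python3 - <<'E'
from h import *
m=vision.camera_model('wrist'); m['pose']=np.load('w7.npy')
for n,u,v,z in [('stem',403,60,.146),('sl_root',401,120,.144),('sl_L',389,190,.144),('sl_R',411,190,.144),('tip',399,216,.144),('tape',370,235,.07),('tapeL',355,243,.07),('tin',600,150,.115),('lidL',87,80,.158),('lidT_R',232,60,.158),('lidbot',150,158,.158)]: print(n,at(m,u,v,z,True).round(4))
E
```

```text
stem [ 0.5731 -0.1116  0.146 ]
sl_root [ 0.5261 -0.111   0.144 ]
sl_L [ 0.4702 -0.1037  0.144 ]
sl_R [ 0.4703 -0.1221  0.144 ]
tip [ 0.4481 -0.1135  0.144 ]
tape [ 0.4005 -0.1013  0.07  ]
tapeL [ 0.3911 -0.0851  0.07  ]
tin [ 0.5153 -0.3741  0.115 ]
lidL [0.576 0.158 0.158]
lidT_R [0.5719 0.0153 0.158 ]
lidbot [0.5012 0.09   0.158 ]
```

carry_out(moves=[{"x": 0.04,"y": 0,"z": 0.08,"wx": -0.003,"wy": 0.013,"wz": 0,"grip": -1},{"x": 0.01,"y": 0,"z": 0.12,"wx": 0,"wy": 0,"wz": 0,"grip": -1},{"x": 0,"y": 0,"z": 0.12,"wx": 0,"wy": 0,"wz": 0,"grip": -1},{"x": 0,"y": 0,"z": 0.1,"wx": 0,"wy": 0,"wz": 0,"grip": -1},{"x": 0,"y": 0,"z": 0.05,"wx": 0,"wy": 0,"wz": 0,"grip": -1},{"x": 0,"y": 0,"z": 0.0,"wx": 0,"wy": 0,"wz": 0,"grip": -1}])

```text
t: 11.4
position: [0.4776, -0.0481, 0.1244]
orientation: [[1.0, 0.009, 0.001], [0.009, -1.0, 0.001], [0.001, -0.001, -1.0]]
wrist_force: [-0.8, 0.1, 0.6]
opening: 0.001
```

carry_out(moves=[{"x": 0,"y": 0.1,"z": 0,"wx": 0,"wy": 0,"wz": 0.003,"grip": -1},{"x": -0.01,"y": 0.06,"z": 0,"wx": 0,"wy": 0,"wz": 0,"grip": -1},{"x": -0.01,"y": 0.06,"z": 0,"wx": 0,"wy": 0,"wz": 0,"grip": -1},{"x": 0,"y": 0.06,"z": 0,"wx": 0,"wy": 0,"wz": 0,"grip": -1}])

```text
t: 11.8
position: [0.4755, -0.1145, 0.125]
orientation: [[1.0, 0.012, 0.002], [0.012, -1.0, 0.005], [0.002, -0.005, -1.0]]
wrist_force: [2.9, 7.6, -1.3]
opening: 0.001
```

carry_out(moves=[{"x": 0,"y": 0.06,"z": 0,"wx": 0,"wy": 0,"wz": 0,"grip": -1},{"x": 0,"y": 0.06,"z": 0,"wx": 0,"wy": 0,"wz": 0,"grip": -1},{"x": 0.03,"y": 0.06,"z": 0,"wx": 0,"wy": 0,"wz": 0,"grip": -1},{"x": 0.04,"y": 0.06,"z": 0,"wx": 0,"wy": 0,"wz": 0,"grip": -1},{"x": 0.05,"y": 0.06,"z": 0,"wx": 0,"wy": 0,"wz": 0,"grip": -1}])

```text
t: 12.3
position: [0.5061, -0.1815, 0.1253]
orientation: [[1.0, 0.018, -0.006], [0.018, -1.0, 0.022], [-0.006, -0.022, -1.0]]
wrist_force: [-3.8, 9.5, 0.5]
opening: -0.005
```

carry_out(moves=[{"x": 0.06,"y": 0.06,"z": 0,"wx": -0.007,"wy": 0.002,"wz": 0,"grip": -1},{"x": 0.06,"y": 0.05,"z": 0,"wx": -0.003,"wy": 0,"wz": 0,"grip": -1},{"x": 0.06,"y": 0.03,"z": 0,"wx": 0,"wy": 0,"wz": 0,"grip": -1},{"x": 0.04,"y": 0.02,"z": 0,"wx": 0,"wy": 0,"wz": 0,"grip": -1}])

```text
t: 12.7
position: [0.5523, -0.2104, 0.1227]
orientation: [[0.999, 0.023, -0.042], [0.025, -0.999, 0.029], [-0.042, -0.03, -0.999]]
wrist_force: [-76.1, 21.0, 41.6]
opening: -0.004
```

carry_out(moves=[{"x": 0.008,"y": 0,"z": -0.004,"wx": 0,"wy": 0.005,"wz": 0,"grip": -1}])

```text
t: 12.8
position: [0.5501, -0.2095, 0.1234]
orientation: [[0.999, 0.024, -0.049], [0.026, -0.999, 0.031], [-0.048, -0.033, -0.998]]
wrist_force: [-11.4, -6.4, -2.5]
opening: 0.001
```

carry_out(moves=[{"x": 0.012,"y": 0,"z": 0,"wx": -0.005,"wy": 0.01,"wz": 0,"grip": -1},{"x": 0.012,"y": 0,"z": 0,"wx": -0.005,"wy": 0.01,"wz": 0,"grip": -1}])

```text
t: 13.0
position: [0.5507, -0.2098, 0.1231]
orientation: [[0.999, 0.025, -0.035], [0.026, -1.0, 0.016], [-0.035, -0.017, -0.999]]
wrist_force: [-19.0, -6.6, 4.2]
opening: -0.003
```

```bash
python3 - <<'E'
from h import *
im,m=grab('wrist','w8.png');np.save('w8.npy',m['pose'])
s=telemetry.read_state();print(s['t'],s['position'].round(4),s['orientation'].round(4),s['wrist_force'])
im,m=grab('scene','s8.png');
cv2.imwrite('pics/s8b.png',cv2.resize(im[150:300,260:420],None,fx=4,fy=4,interpolation=2))
s=telemetry.read_state();print(s['t'],s['position'].round(4),s['orientation'].round(4),s['wrist_force'])
E
```

```text
13.05 [ 0.5506 -0.2097  0.1231] [[ 0.9991  0.0252 -0.0348]
 [ 0.0257 -0.9996  0.0152]
 [-0.0344 -0.0161 -0.9993]] [-17.62377059  -7.3042694    3.13638   ]
13.1 [ 0.5506 -0.2097  0.1232] [[ 0.9991  0.0251 -0.0351]
 [ 0.0257 -0.9995  0.0157]
 [-0.0347 -0.0166 -0.9993]] [-17.47848531  -6.52722763   2.7136242 ]
```

View pics/s8b.png

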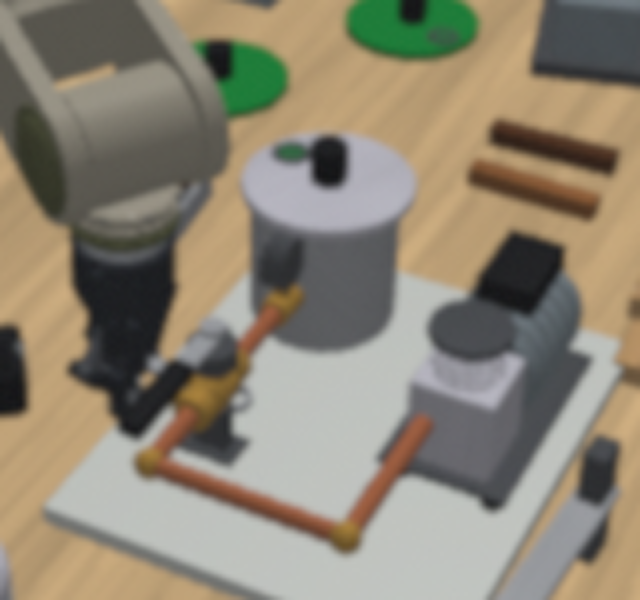

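View pics/w8.png

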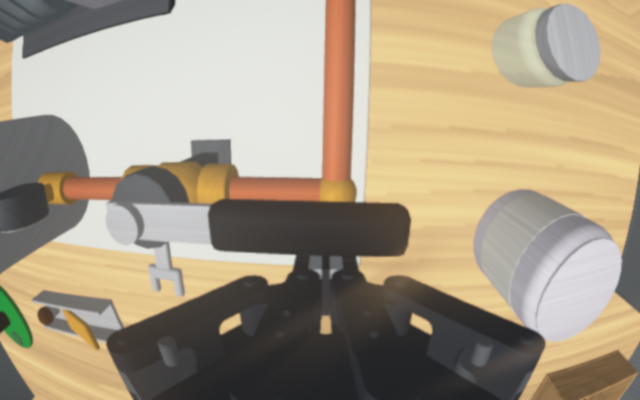

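```bash
python3 - <<'E'
from h import *
m=vision.camera_model('wrist'); m['pose']=np.load('w8.npy')
a=at(m,126,222,.144,True);b=at(m,409,230,.144,True);c=at(m,215,226,.144,True)
for p,q in((a,b),(c,b)):
    d=q-p;print(p.round(4),q.round(4),np.degrees(np.arctan2(-d[1],-d[0])))
E
```

```text
[ 0.5743 -0.118   0.144 ] [ 0.5762 -0.242   0.144 ] 90.83963275489342
[ 0.5751 -0.164   0.144 ] [ 0.5762 -0.242   0.144 ] 90.74680165679425
```

```bash
python3 - <<'E'
from h import *
for i in range(8): im,m=grab('scene','s9.png')
s=telemetry.read_state();print(s['t'],s['position'].round(4),s['wrist_force'].round(1),np.abs(s['joint_velocities']).max())
a=cv2.imread('pics/s8.png');print(cv2.absdiff(a,im)[150:300,260:420].max())
workorder.hand_in()
s=telemetry.read_state();print(s['t'],s['position'].round(4),s['wrist_force'].round(1))
E
```

```text
13.5 [ 0.5506 -0.2097  0.1232] [-17.9  -5.8   3.4] 0.0017249314866719257
12
the job is handed in; nothing more can be done
the job is handed in; nothing more can be done
```

I set the lid on the pot, let go of it, then pushed the valve handle a full quarter turn. I handed the job in while still holding it open; no verdict is reported.

- **Lid:** I gripped it by its knob and released it with the tool about 0.1 mm above the height worked out for seating. Contact showed as about 15 N upward. Afterwards the pictures show it level on the pot, and its measured centre is about 2 mm from the mouth's, with calibration good to about 2 mm.
- **Valve:** I pushed the handle round with closed fingers. It measured about 91° in the wrist picture, at its stop. The hold was steady at about 18 N for the last 0.5 s before handing in at 13.5 s.
- **Other things:** The bystanders visible in the last pictures I looked at seemed unmoved, but I did not measure their positions again.
- **Force on the stop:** When the handle reached its stop, the wrist force rose briefly to about 90 N, under the 120 N limit. I eased it off at once. Part of it (about 42 N) was upward and I did not trace it. If that push was on the gripper's body rather than the fingers, it could count against the 40 N limit.

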